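# Stack and clamp brass blanks for drilling

## Task

Three brass blanks are to be drilled as one stack, and the first already lies in the drilling jig. Put the two other full rectangular blanks on top of it, one on the other, each flat and square against the jig's three pins like the first, and leave the blank with a corner sawn out where it lies. Then swing the red-handled hold-down arm over until its foot rests on the pile, and let go.

Things in the scene. Friction and masses are not known exactly. Their poses are not given: they have to be found in the camera images.
- jig: Drilling jig, fixed to the counter: grey steel base 150 x 225 x 14 mm with a 50 x 102 x 6 mm plywood board on it, whose top is the bed, 20 mm above the counter. Origin on the counter under the middle of the bed; x across the pile (roughly away from the robot), y along it, z up. Post and hinge of the hold-down arm stand at the -y end; the near (-x) side and the +y end are open.
- seat (a point): Middle of the jig's bed: centre of the underside of the lowest blank when it touches all three pins. Same axes as the jig; a blank lies with its length along y. Centres of the three blanks of a full pile are 5, 15 and 25 mm above this point.
- pin_left (a point): Centre of the top of an upright steel pin, 10 mm in diameter, 40 mm above the bed, at (33, 38) mm from the seat in the jig's x, y: beyond the pile's far (+x) long side. Between the two pins of this side there are 66 mm for a finger.
- pin_right (a point): The same for the other pin of that long side, at (33, -38) mm.
- pin_end (a point): The same for the third pin, beyond the pile's -y end, at (0, -59) mm.
- blank_first_centre (a point): Centre (half-way up) of the brass blank that already lies on the bed against the pins, loose. 108 mm long (its own y axis), 56 mm wide (its own x axis), 10 mm thick, 0.35 to 0.7 kg.
- blank_a_centre (a point): Centre (half-way up) of a good, full rectangular brass blank lying on the counter. 108 mm long (its own y axis), 56 mm wide (its own x axis), 10 mm thick, 0.35 to 0.7 kg; the two ends are alike.
- blank_b_centre (a point): Centre (half-way up) of the other good, full rectangular brass blank lying on the counter. 108 mm long (its own y axis), 56 mm wide (its own x axis), 10 mm thick, 0.35 to 0.7 kg; the two ends are alike.
- blank_faulty_centre (a point): Centre (half-way up) of the outline of the faulty brass blank lying on the counter: 108 x 56 x 10 mm like the others, but one corner, 38 mm long and 24 mm wide, is sawn out. It is to stay where it is.
- hold_down (a joint): Angle of the hold-down arm: 0 when it is level with its foot on a pile of three blanks, growing as it swings up and back; 1.75 to 2.0 (past upright) when open, stop at 2.05. It comes down along the jig's +y. Each blank too few lets it rest about 0.1 lower. Hinge friction is 0.13 N m: the arm (0.3 kg) stays where left when about upright and sinks by itself below about 45 degrees.
- hinge (a point): Point on the arm's hinge axis, which is parallel to the jig's x axis: 97 mm from the seat towards the jig's -y, 62 mm above the bed. Turns with the arm.
- handle (a point): On the arm's red round handle, 18 mm in diameter: 150 mm along the arm (y) and 12 mm above it (z) from the hinge; the handle goes on 27 mm beyond this point. With the arm level it is 53 mm from the seat towards the jig's +y, 74 mm above the bed. Turns with the arm: y along it, x along the hinge axis; fingers closing along x pinch the handle's sides and let it turn between them.
- foot (a point): Middle of the underside of the arm's round rubber foot, 20 mm across: 97 mm along the arm from the hinge and 32 mm below it. It lands on the middle of the pile.
Not all that is in view belongs to the job. Leave any white look-alike of the part that bears blank_b_centre alone.

How it is judged (in metres and radians):
On the way, in this order (a step that is already met when the one before it is completed fails the run):
1. one good blank lies flat and square on the first (((x of blank_a_centre in the frame of seat between -0.003 and 0.003 m and y of blank_a_centre in the frame of seat between -0.003 and 0.003 m and angle between the y axis of blank_a_centre and the y axis of seat, either way round below 0.04 rad and angle between the z axis of blank_a_centre and the z axis of seat, either way round below 0.04 rad and z of blank_a_centre in the frame of seat between 0.012 and 0.018 m) or (x of blank_b_centre in the frame of seat between -0.003 and 0.003 m and y of blank_b_centre in the frame of seat between -0.003 and 0.003 m and angle between the y axis of blank_b_centre and the y axis of seat, either way round below 0.04 rad and angle between the z axis of blank_b_centre and the z axis of seat, either way round below 0.04 rad and z of blank_b_centre in the frame of seat between 0.012 and 0.018 m))), for 0.2 s.
2. the second good blank lies flat and square on top of it (x of blank_first_centre in the frame of seat between -0.003 and 0.003 m and y of blank_first_centre in the frame of seat between -0.003 and 0.003 m and angle between the y axis of blank_first_centre and the y axis of seat, either way round below 0.04 rad and angle between the z axis of blank_first_centre and the z axis of seat, either way round below 0.04 rad and z of blank_first_centre in the frame of seat between 0.002 and 0.008 m and ((x of blank_a_centre in the frame of seat between -0.003 and 0.003 m and y of blank_a_centre in the frame of seat between -0.003 and 0.003 m and angle between the y axis of each of blank_a_centre, blank_b_centre and the y axis of seat, either way round below 0.04 rad and angle between the z axis of each of blank_a_centre, blank_b_centre and the z axis of seat, either way round below 0.04 rad and z of blank_a_centre in the frame of seat between 0.012 and 0.018 m and x of blank_b_centre in the frame of seat between -0.003 and 0.003 m and y of blank_b_centre in the frame of seat between -0.003 and 0.003 m and z of blank_b_centre in the frame of seat between 0.022 and 0.028 m) or (x of blank_b_centre in the frame of seat between -0.003 and 0.003 m and y of blank_b_centre in the frame of seat between -0.003 and 0.003 m and angle between the y axis of each of blank_b_centre, blank_a_centre and the y axis of seat, either way round below 0.04 rad and angle between the z axis of each of blank_b_centre, blank_a_centre and the z axis of seat, either way round below 0.04 rad and z of blank_b_centre in the frame of seat between 0.012 and 0.018 m and x of blank_a_centre in the frame of seat between -0.003 and 0.003 m and y of blank_a_centre in the frame of seat between -0.003 and 0.003 m and z of blank_a_centre in the frame of seat between 0.022 and 0.028 m))), for 0.2 s.
At the end, for the whole second after the job is handed in: All three good blanks lie flat in one pile in the jig, each within 3 mm of touching the pins and within 0.04 rad of square with them; the hold-down arm is down with its foot resting on the pile (joint within 0.035 rad of 0); the faulty blank is within 20 mm of where it lay (all of step 2 and value of joint hold_down between -0.035 and 0.035 rad and distance of blank_faulty_centre from where it was at the start of the episode below 0.02 m).
It fails at once if the faulty blank is moved from its place (distance of blank_faulty_centre from where it was at the start of the episode above 0.02 m).
It also fails if it takes over 72 s, if anything falls off the work surface, if the arm or the gripper's body presses on something with over 40 N, if the wrist force passes 120 N, or if a joint passes its speed limit or range.

## Robot

A 7-joint arm with a two-finger parallel gripper is mounted at the origin on a cart in front of the work surface, level with it; the furniture and walls round the work are solid. World frame = base frame: x ahead of the robot, y to its left, z up, the work surface at z = 0. Lengths are in mm, angles in rad, forces in N, time in s.
With the tool pointing down it reaches from about 425 to 925 mm from the base axis. Payload 6.8 kg.
Tool frame: the origin (TCP) lies midway between the tips of the shut fingers; the grasp point (between the pads) lies 19 mm behind it; z points along the fingers, y is the line along which they close (so a half turn about z gives the same grasp; the last joint's range is limited). The gripper opens to 88 mm and grips with 3 to 60 N. Pads are 20 mm wide; open, the fingers measure 115 mm over their backs; the gripper's body (75 mm by 178 mm) begins 61 mm behind the grasp point.
Start: joints at [-0.806, 0.477, 0.022, 1.555, -0.011, 1.109, -0.083], TCP at [517.145, 433.829, 222.664] pointing down, gripper open.
Joint ranges: [-2.96, 2.96], [-0.34, 2.1], [-1.41, 1.46], [0.24, 2.44], [-1.37, 4.51], [0.17, 1.92], [-2.96, 2.96]. Speed limits (rad/s): [2.39, 2.39, 3.14, 3.14, 3.14, 3.14, 3.14].

## Interface

Orientations are given as a unit quaternion [w, x, y, z].
In Python, from workcell import state, get_image, camera_params, manip gives the robot as it stands. The module is installed in compiled form; this text tells all that it offers.
- The arm moves only by the tool apply_moves, never from a script. Its argument "steps" is one flat list of numbers, 6 for each row, row after row: the shift along the tool's x, y, z in units of 40 mm (1.0 is 40 mm), then the turn, a rotation vector about the tool's x, y, z in units of 5 degrees (1.0 is 5 degrees). In form: [dx, dy, dz, rx, ry, rz, dx, dy, dz, rx, ry, rz, ...]. A call has exactly 10 rows; each row is the pose to reach, as a shift and turn from the pose commanded when the call began, along the tool's axes at that moment; what a row does not reach only later rows make up. A row lasts 1/8 s, in which the tool goes at most 62.5 mm and 10.7 degrees, less where a joint would pass 70% of its speed; a pose out of reach is approached as far as the arm can. A call with a gripper value outside its range is refused whole. "fingers" is the opening, from 0 (shut) to 1 (fully open), set as the call begins (left out, the last holds). The fingers move at their own pace and stop on an object; the grip force is fixed at half the most. Time passes only in rows, so rows that repeat a pose let the fingers close, or fill a call up. It gives the time, the measured TCP pose, the force, the opening and the grip force at its end, in the units of the state.
- state(): the state, without advancing time (a new reading comes with each control period).
- get_image(name): name is "scene" or "top" or "wrist"; returns the picture (480x640x3 uint8, red, green, blue); there is no depth.
- camera_params(name): a dict with "fovy" (degrees; the focal length in pixels is half the picture's height over the tangent of half this angle, whatever the lens; pixels are square), "cx", "cy" (the principal point, pixels), "world_from_camera" (4x4, takes a point from camera to world coordinates). Camera axes: x right, y down, z forward; pixel columns grow to the right and rows downward; lengths in mm; the calibration is good to about 2 mm. A picture is of the moment at which its call begins: read the wrist's pose just before it. camera_params takes no time and is no camera call; for the wrist camera it gives the pose at the moment of the call.
- manip.finish_job(): hands the job in; it is judged then, once.
The state is a dict: "time": time; "joints": joint angles; "qd": joint speeds; "joint_torque": joint torques, N m; "tool_pos": TCP position; "tool_rot": TCP orientation; "wrist_force": force on the tool from outside, world axes, zero at the start; "ft_torque": the same for the moment, N m; "grip_width": finger opening in mm; "finger_force": force on a finger pad.
Only numpy, scipy, OpenCV 4.12 (cv2) and the standard library are available. Lean on these libraries where they do the work, as an engineer would, in place of code of your own. Each camera call takes 0.05 s, during which the arm holds its last target. There are 200 camera calls.

## Working session

There is one attempt and no reset: what is moved stays moved. The work goes in short steps, Python scripts to look and compute and a tool call to move; the robot and the scene stay as the last step left them, time stands still between calls to the robot, and variables do not carry over. Pictures are saved under pics/ and viewed, at most 10 in all, crops included, and the job is handed in when it is done.

Besides the shell and the picture viewer there is one more tool, called after "Request:" in YAML: its name, and indented under it one key for each argument. apply_moves: Moves the arm, as the interface text tells. Its arguments: {"type":"object","properties":{"steps":{"type":"array"},"fingers":{"type":"number"}},"required":["steps"]}

```bash
mkdir -p pics
python3 - <<'E'
from workcell import *
import cv2
for n in("scene","top"):
    p=camera_params(n); print(n,p["fovy"],p["cx"],p["cy"],p["world_from_camera"])
    cv2.imwrite(f"pics/{n}0.png",get_image(n)[:,:,::-1])
s=state(); print(s["time"],s["tool_pos"],s["tool_rot"],s["grip_width"])
E
```

```text
scene 55.592628719557744 315.88274688415726 239.63209015486578 [[-8.07239721e-01  4.72586017e-01 -3.53590850e-01  8.36918927e+02]
 [ 5.89901497e-01  6.26202861e-01 -5.09790350e-01  7.01598509e+02]
 [-1.95001894e-02 -6.20106792e-01 -7.84275021e-01  8.52767459e+02]
 [ 0.00000000e+00  0.00000000e+00  0.00000000e+00  1.00000000e+00]]
top 54.43340414663347 313.1287688605367 235.61376447087264 [[-7.47892472e-02 -9.75594903e-01  2.06448912e-01  2.19060523e+02]
 [-9.97196313e-01  7.26567070e-02 -1.79029691e-02  2.06281243e+02]
 [ 2.46614733e-03 -2.07209043e-01 -9.78293581e-01  1.34777564e+03]
 [ 0.00000000e+00  0.00000000e+00  0.00000000e+00  1.00000000e+00]]
0.1 [516.75176667 433.45821984 221.77309154] [-2.78216730e-04  4.22672687e-01  9.06282045e-01 -7.60011039e-04] 87.88551920916517
```

View pics/top0.png

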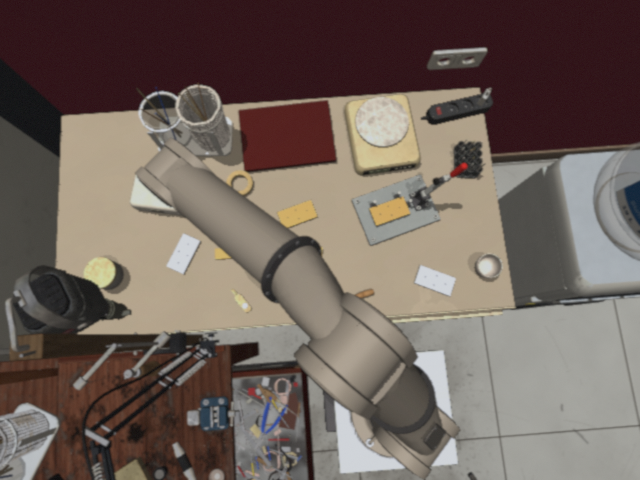

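View pics/scene0.png

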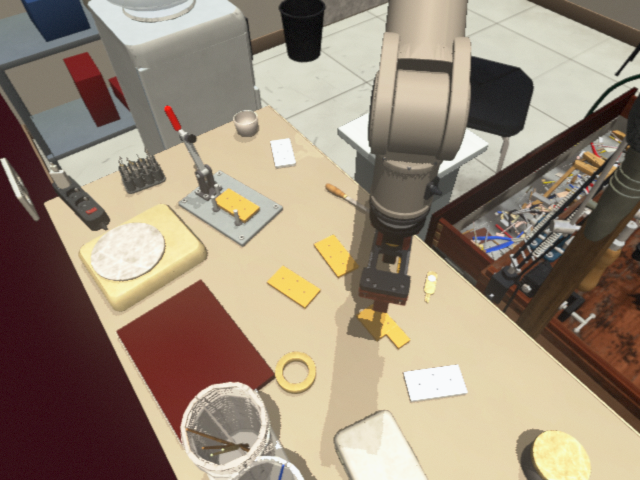

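The four brass pieces show in the scene view at (238,205) in the jig, and at (335,256), (293,286) and (384,328). The last one is partly under the gripper and looks notched. The white ones are look-alikes.

```bash
cat > h.py <<'E'
import numpy as np, cv2
from workcell import *
from scipy.spatial.transform import Rotation as R
def cast(p,uv,z):
    T=p["world_from_camera"]; f=240/np.tan(np.radians(p["fovy"]/2))
    uv=np.atleast_2d(uv).astype(float)
    d=np.c_[(uv[:,0]-p["cx"])/f,(uv[:,1]-p["cy"])/f,np.ones(len(uv))]@T[:3,:3].T
    o=T[:3,3]; return o+d*((z-o[2])/d[:,2])[:,None]
def proj(p,X):
    T=np.linalg.inv(p["world_from_camera"]); f=240/np.tan(np.radians(p["fovy"]/2))
    c=np.atleast_2d(X)@T[:3,:3].T+T[:3,3]; return c[:,:2]/c[:,2:]*f+[p["cx"],p["cy"]]
def brass(im,smin=130,vmin=110):
    h=cv2.cvtColor(im,cv2.COLOR_RGB2HSV)
    m=cv2.inRange(h,(12,smin,vmin),(28,255,255))
    return cv2.morphologyEx(m,cv2.MORPH_CLOSE,np.ones((5,5)))
def blanks(p,im,ztop,amin=300,**k):
    out=[]
    for c in cv2.findContours(brass(im,**k),cv2.RETR_EXTERNAL,cv2.CHAIN_APPROX_NONE)[0]:
        a=cv2.contourArea(c)
        if a<amin: continue
        w=cast(p,c[:,0],ztop)[:,:2]
        r=cv2.minAreaRect(w.astype(np.float32))
        fill=cv2.contourArea(w.astype(np.float32))/(r[1][0]*r[1][1])
        b=cv2.boxPoints(r); e=[b[1]-b[0],b[2]-b[1]]; l=max(e,key=np.linalg.norm)
        out.append((np.round(c[:,0].mean(0)),np.round(r[0],1),np.round(sorted(r[1]),1),round(np.degrees(np.arctan2(l[1],l[0]))%180,1),round(fill,3)))
    return out
E
python3 - <<'E'
from h import *
for n in("scene","top"):
    im=get_image(n); p=camera_params(n)
    for z in(10,30):
        print(n,z)
        for b in blanks(p,im,z,300 if n=="scene" else 100): print(*b)
E
```

```text
scene 10
[383. 326.] [482.9 419.1] [ 55.  108.5] 89.1 0.735
[294. 286.] [572.8 227.9] [ 55.9 107.7] 106.7 0.949
[336. 256.] [447.9 217.7] [ 56.3 108.9] 85.1 0.931
[236. 205.] [552.  -59.9] [ 58.2 113.9] 106.0 0.848
[575. 171.] [-208.1  391.9] [ 52.2 233.9] 7.1 0.278
scene 30
[383. 326.] [491.3 425.8] [ 53.6 105.9] 89.1 0.735
[294. 286.] [579.  239.1] [ 54.6 105.2] 106.7 0.949
[336. 256.] [457.1 229.1] [ 55.  106.3] 85.1 0.931
[236. 205.] [558.8 -41.9] [ 56.8 111.2] 106.0 0.848
[575. 171.] [-183.3  399.3] [ 51.  228.3] 7.1 0.278
top 10
[389. 211.] [560.6 -49.4] [ 51.6 102.4] 106.2 0.894
top 30
[389. 211.] [555.5 -45.5] [ 50.8 100.8] 106.2 0.894
```

```bash
cat >> h.py <<'E'
def go(pos,ang):
    """rows' units to reach world pos (mm), tool pointing down, tool x at ang deg"""
    s=state(); q=s["tool_rot"]; r=R.from_quat([q[1],q[2],q[3],q[0]])
    a=np.radians(ang); t=R.from_matrix(np.c_[[np.cos(a),np.sin(a),0],[np.sin(a),-np.cos(a),0],[0,0,-1]])
    d=r.inv().apply(np.array(pos)-s["tool_pos"])/40; w=np.degrees((r.inv()*t).as_rotvec())/5
    print("t",s["time"],"pos",np.round(s["tool_pos"],1),"ROW",np.round(d,3),np.round(w,3), "rows>=",round(np.linalg.norm(d)*40/62.5,1))
E
python3 - <<'E'
from h import *
p=camera_params("wrist"); print(p)
im=get_image("wrist"); cv2.imwrite("pics/w0.png",im[:,:,::-1])
for b in blanks(p,im,10): print(*b)
go([573,228,220],106.5)
E
```

```text
{'fovy': 63.950584066584106, 'cx': 319.1607840943288, 'cy': 239.36630043767107, 'world_from_camera': array([[ 7.65337938e-01,  6.15646636e-01,  1.87715370e-01,
         4.65800945e+02],
       [ 6.43628471e-01, -7.31846234e-01, -2.23927400e-01,
         4.94940042e+02],
       [-4.81364099e-04,  2.92199091e-01, -9.56357391e-01,
         3.84429727e+02],
       [ 0.00000000e+00,  0.00000000e+00,  0.00000000e+00,
         1.00000000e+00]])}
[261. 230.] [488.5 374.5] [27.4 30.5] 134.6 0.628
t 0.25 pos [516.9 433.7 222.3] ROW [-4.84  -2.231  0.058] [-8.000e-03  2.000e-03  4.699e+00] rows>= 3.4
```

View pics/w0.png

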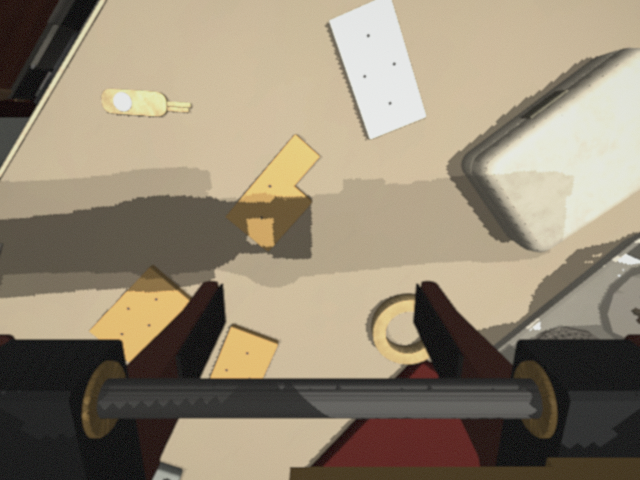

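The notched blank is confirmed at about (275,200), so the ones at lower left are the good blanks. Next I look at the jig from above.

Run:
```python
from h import *
go([556,-44,250],106)
```

```text
t 0.25 pos [516.9 433.7 222.3] ROW [-9.777 -6.928 -0.689] [-8.000e-03  2.000e-03  4.799e+00] rows>= 7.7
```

Request:
apply_moves:
  steps: [-1.22,-0.87,-0.7,0,0,0.6,-2.44,-1.73,-0.7,0,0,1.2,-3.66,-2.6,-0.7,0,0,1.8,-4.88,-3.46,-0.7,0,0,2.4,-6.1,-4.33,-0.7,0,0,3.0,-7.32,-5.2,-0.7,0,0,3.6,-8.54,-6.06,-0.7,0,0,4.2,-9.78,-6.93,-0.7,0,0,4.8,-9.78,-6.93,-0.7,0,0,4.8,-9.78,-6.93,-0.7,0,0,4.8]
  fingers: 1

```text
time: 1.5
tool_pos: [556.1, -43.5, 250.6]
tool_rot: [-0.0, 0.602, 0.799, 0.0]
wrist_force: [1.2, 0.5, 0.2]
grip_width: 87.8
finger_force: 0.0
```

Run:
```python
from h import *
p=camera_params("wrist"); im=get_image("wrist"); cv2.imwrite("pics/w1.png",im[:,:,::-1])
for b in blanks(p,im,30,smin=110,vmin=60): print(*b)
p=camera_params("scene"); im=get_image("scene"); cv2.imwrite("pics/s1.png",im[:,:,::-1])
for b in blanks(p,im,10): print(*b)
s=state();print(s["time"],s["tool_pos"])
```

```text
[468. 472.] [ 831.8 -319.8] [ 34.1 447.6] 16.0 0.663
[539. 399.] [ 873.4 -199.7] [ 41.7 117.6] 123.1 0.486
[ 99. 399.] [ 371.9 -343.4] [ 42.4 118.5] 88.4 0.49
[318. 203.] [556.3 -45.4] [ 55.7 106.6] 106.4 0.961
[107.  36.] [331.5  51.6] [17.4 57.8] 103.1 0.813
[383. 326.] [483.5 419.4] [ 55.5 107.1] 88.2 0.803
[294. 286.] [572.8 227.8] [ 55.9 107.5] 106.7 0.952
[336. 256.] [447.8 217.1] [ 56. 109.] 83.8 0.936
[236. 205.] [551.5 -60.1] [ 59.2 113.9] 106.1 0.845
[574. 172.] [-207.7  389.3] [ 52.4 234.5] 5.5 0.303
1.6 [556.18349257 -42.13850036 250.49297335]
```

View pics/w1.png

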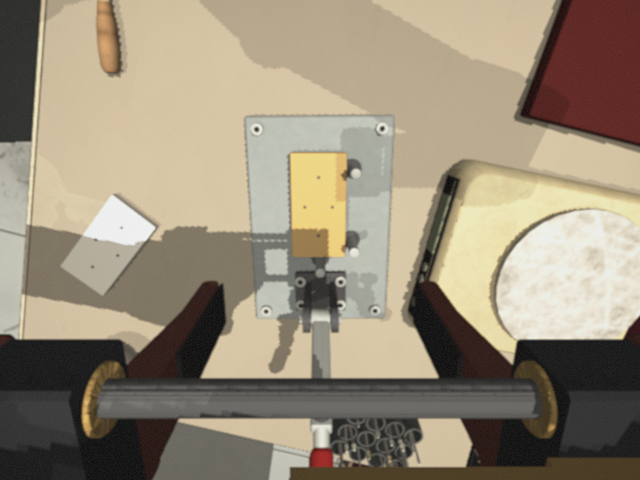

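The jig is seen from above, with the blank at (318,203) and pin tops at about (357,173), (354,252) and (320,272). The hold-down arm leans back below, with its handle at about (320,460). Now the pin tops.

Run:
```python
from h import *
p=camera_params("wrist"); im=get_image("wrist")
print(p["world_from_camera"][:3,3], np.mean([state()["tool_pos"] for _ in range(5)],0))
P=cast(p,[[357,173],[354,252],[320,272]],60)[:,:2]; print(P)
# rigid fit of pin offsets
L=np.array([[33,38],[33,-38],[0,-59.]])
c,d=P-P.mean(0),L-L.mean(0)
a=np.arctan2((d[:,0]*c[:,1]-d[:,1]*c[:,0]).sum(),(d*c).sum()); Rm=np.array([[np.cos(a),-np.sin(a)],[np.sin(a),np.cos(a)]])
t=P.mean(0)-Rm@L.mean(0); print("seat",t,"yaxis",np.degrees(a)+90,"res",P-(L@Rm.T+t))
print(proj(p,np.c_[L@Rm.T+t,[60]*3]))
g=cv2.resize(im[140:300,280:400],None,fx=5,fy=5,interpolation=cv2.INTER_CUBIC)[:600]
cv2.imwrite("pics/c1.png",cv2.resize(im[150:290,260:400],(600,600),interpolation=cv2.INTER_CUBIC)[:,:,::-1])
go([572.8,227.8,60],106.6)
```

```text
[534.25309734  34.55873563 412.93552591] [556.17555131 -42.08426769 250.5046186 ]
[[ 580.00578056    1.89746168]
 [ 600.55770706  -71.32729404]
 [ 574.73513804 -100.49600938]]
seat [558.57519497 -43.7099405 ] yaxis 105.80312867261841 res [[ 0.02652848  0.05670142]
 [-0.11883699 -0.04061687]
 [ 0.09230851 -0.01608456]]
[[356.95321313 173.05194104]
 [354.12956745 251.99430684]
 [319.91460882 271.96100749]]
t 1.65 pos [556.2 -42.1 250.5] ROW [6.361 2.279 4.767] [-0.002 -0.008 -0.086] rows>= 5.3
```

View pics/c1.png

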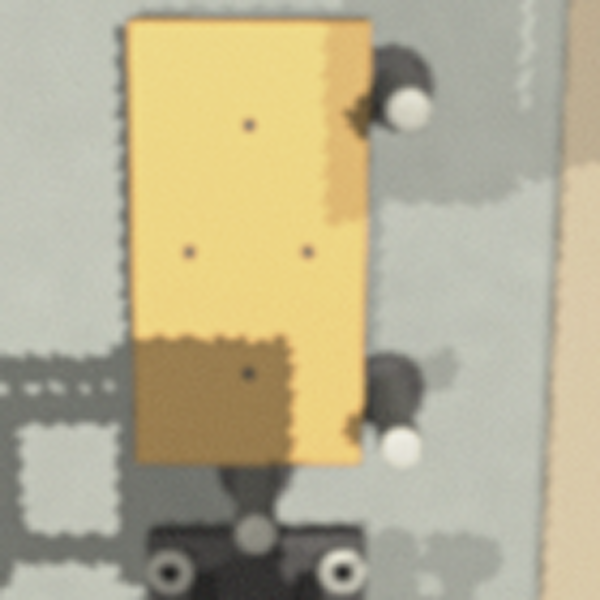

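Refined pin tops, in full-picture pixels: (355.4,175.2), (353.8,254.1) and (319.5,274.4). I'll check these against the blank's corners.

Run:
```python
from h import *
p=camera_params("wrist")
k=140/600; o=np.array([260,150])-.5
P=cast(p,np.array([[409,108],[402,446],[255,533]])*k+o,60)[:,:2]
L=np.array([[33,38],[33,-38],[0,-59.]])
c,d=P-P.mean(0),L-L.mean(0)
a=np.arctan2((d[:,0]*c[:,1]-d[:,1]*c[:,0]).sum(),(d*c).sum()); Rm=np.array([[np.cos(a),-np.sin(a)],[np.sin(a),np.cos(a)]])
t=P.mean(0)-Rm@L.mean(0); print("seat",t,"yaxis",np.degrees(a)+90,"res",(P-(L@Rm.T+t)).round(1))
Q=cast(p,np.array([[130,22],[370,22],[361,463],[136,463]])*k+o,30)[:,:2]
e=Q[0]+Q[1]-Q[2]-Q[3]; print("blank",Q.mean(0),np.degrees(np.arctan2(e[1],e[0])),[np.linalg.norm(Q[i]-Q[i-1]).round(1) for i in range(4)])
```

```text
seat [557.82805444 -45.95306486] yaxis 106.44026497978037 res [[-0.   0.1]
 [ 0.2  0. ]
 [-0.1 -0.1]]
blank [556.40816168 -45.78627379] 105.98314259804714 [np.float64(106.5), np.float64(54.6), np.float64(106.5), np.float64(55.5)]
```

Request:
apply_moves:
  steps: [1.06,0.38,0.5,0,0,0,2.12,0.76,1.2,0,0,0,3.18,1.14,2.0,0,0,0,4.24,1.52,2.8,0,0,0,5.3,1.9,3.6,0,0,0,6.36,2.28,4.4,0,0,-0.1,6.36,2.28,4.77,0,0,-0.1,6.36,2.28,4.77,0,0,-0.1,6.36,2.28,4.77,0,0,-0.1,6.36,2.28,4.77,0,0,-0.1]
  fingers: 1

```text
time: 2.9
tool_pos: [574.7, 224.7, 61.1]
tool_rot: [0.001, 0.599, 0.801, 0.001]
wrist_force: [-0.4, 0.5, -0.3]
grip_width: 87.9
finger_force: 0.0
```

Run:
```python
from h import *
im=get_image("wrist");p=camera_params("wrist")
for b in blanks(p,im,10,smin=110,vmin=60): print(*b)
go([572.8,227.8,2.5],106.6)
```

```text
[468. 472.] [719.5 105.7] [ 19.1 250.7] 16.3 0.659
[539. 399.] [742.4 172.9] [23.2 65.4] 123.2 0.494
[ 99. 399.] [463.5  91.3] [24.  65.2] 89.6 0.486
[312. 253.] [570.5 225.8] [ 55.4 107.5] 106.9 0.978
[ 98. 211.] [446.4 215. ] [ 57.1 108.3] 84.5 0.976
t 2.95 pos [574.5 224.9  61. ] ROW [ 0.081 -0.024  1.462] [ 0.019 -0.001 -0.038] rows>= 0.9
```

Request:
apply_moves:
  steps: [0.06,-0.07,0.5,0,0,0,0.06,-0.07,1.0,0,0,0,0.06,-0.07,1.3,0,0,0,0.06,-0.07,1.46,0,0,0,0.06,-0.07,1.46,0,0,0,0.06,-0.07,1.46,0,0,0,0.06,-0.07,1.46,0,0,0,0.06,-0.07,1.46,0,0,0,0.06,-0.07,1.46,0,0,0,0.06,-0.07,1.46,0,0,0]
  fingers: 1

```text
time: 4.2
tool_pos: [570.4, 227.1, 1.5]
tool_rot: [0.0, 0.598, 0.801, 0.0]
wrist_force: [0.6, -0.3, -0.2]
grip_width: 87.3
finger_force: 0.0
```

Request:
apply_moves:
  steps: [0,0,0,0,0,0,0,0,0,0,0,0,0,0,0,0,0,0,0,0,0,0,0,0,0,0,0,0,0,0,0,0,0,0,0,0,0,0,0,0,0,0,0,0,0,0,0,0,0,0,0,0,0,0,0,0,0,0,0,0]
  fingers: 0

```text
time: 5.45
tool_pos: [570.2, 227.1, 1.4]
tool_rot: [-0.0, 0.598, 0.801, -0.0]
wrist_force: [-1.4, -0.7, 1.9]
grip_width: 55.5
finger_force: 30.0
```

Run:
```python
from h import *
go([554,-42.5,80],106.2)
```

```text
t 5.45 pos [570.2 227.1   1.4] ROW [-6.347 -2.301 -1.963] [-0.006 -0.     0.058] rows>= 4.5
```

Request:
apply_moves:
  steps: [0,0,-0.6,0,0,0,0,0,-1.4,0,0,0,-0.9,-0.33,-1.96,0,0,0,-1.9,-0.69,-1.96,0,0,0,-3.0,-1.09,-1.96,0,0,0,-4.1,-1.49,-1.96,0,0,0,-5.2,-1.89,-1.96,0,0,0,-6.0,-2.18,-1.96,0,0,0.06,-6.35,-2.3,-1.96,0,0,0.06,-6.35,-2.3,-1.96,0,0,0.06]
  fingers: 0

```text
time: 6.7
tool_pos: [554.2, -42.9, 79.5]
tool_rot: [-0.0, 0.601, 0.799, -0.0]
wrist_force: [-0.1, 0.7, -5.9]
grip_width: 55.7
finger_force: 30.0
```

Run:
```python
from h import *
im=get_image("wrist");p=camera_params("wrist"); cv2.imwrite("pics/w2.png",im[:,:,::-1])
for b in blanks(p,im,85,smin=110,vmin=60): print(*b)
s=state();print(s["tool_pos"],s["grip_width"])
go([554,-42.5,35],106.2)
```

```text
[409. 472.] [ 626.8 -117.1] [ 14.  221.9] 16.2 0.684
[461. 399.] [635.3 -70.5] [12.2 46.5] 117.9 0.508
[177. 399.] [ 502.9 -108.9] [12.4 46.4] 95.4 0.518
[319. 276.] [551.9 -31.1] [57.2 96. ] 106.3 0.957
[554.40324503 -41.36647738  79.55319237] 55.56183310747298
t 6.75 pos [554.4 -41.4  79.6] ROW [-0.025 -0.018  1.114] [ 0.001 -0.009  0.005] rows>= 0.7
```

View pics/w2.png

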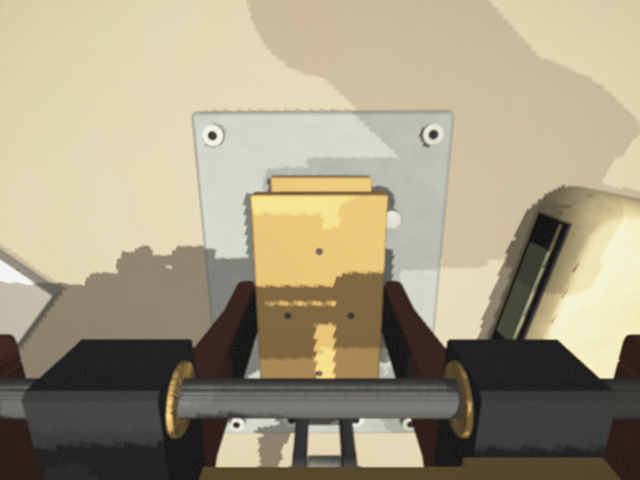

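The held blank is level and lines up over the first, with its top edge at row 194 and columns 251–386. The first blank's edge is at row 178, columns 271–371.

Run:
```python
from h import *
p=camera_params("wrist")
a=np.radians(106.2);yj=np.array([np.cos(a),np.sin(a)]);xj=np.array([yj[1],-yj[0]])
for uv,z in(([[251,195],[386,195]],88),([[271,178],[371,178]],30)):
    w=cast(p,uv,z)[:,:2]-[557,-45.8]; print(w@xj,w@yj)
```

```text
[-28.40030278  26.20285662] [56.62942817 56.71128991]
[-27.24394143  27.72353239] [55.48506383 55.56998889]
```

Request:
apply_moves:
  steps: [0.05,-0.025,0.2,0,0,0,0.05,-0.025,0.5,0,0,0,0.05,-0.025,0.8,0,0,0,0.05,-0.025,1.0,0,0,0,0.05,-0.025,1.1,0,0,0,0.05,-0.025,1.15,0,0,0,0.05,-0.025,1.17,0,0,0,0.05,-0.025,1.17,0,0,0,0.05,-0.025,1.17,0,0,0,0.05,-0.025,1.17,0,0,0]
  fingers: 0

```text
time: 8.0
tool_pos: [552.9, -40.9, 33.2]
tool_rot: [0.0, 0.6, 0.8, 0.0]
wrist_force: [1.0, 0.4, -5.1]
grip_width: 55.5
finger_force: 30.0
```

Request:
apply_moves:
  steps: [-0.02,0,0,0,0,0,-0.04,0,0,0,0,0,-0.06,0,0,0,0,0,-0.08,0,0,0,0,0,-0.1,0,0,0,0,0,-0.12,0,0,0,0,0,-0.12,0,0,0,0,0,-0.12,0,0,0,0,0,-0.12,0,0,0,0,0,-0.12,0,0,0,0,0]
  fingers: 0

```text
time: 9.25
tool_pos: [554.1, -45.4, 33.0]
tool_rot: [-0.0, 0.6, 0.8, 0.0]
wrist_force: [-0.2, 0.3, -5.3]
grip_width: 55.6
finger_force: 30.0
```

Request:
apply_moves:
  steps: [-0.02,0,0,0,0,0,-0.03,0,0,0,0,0,-0.04,0,0,0,0,0,-0.05,0,0,0,0,0,-0.06,0,0,0,0,0,-0.07,0,0,0,0,0,-0.07,0,0,0,0,0,-0.07,0,0,0,0,0,-0.07,0,0,0,0,0,-0.07,0,0,0,0,0]
  fingers: 0

```text
time: 10.5
tool_pos: [554.1, -45.7, 32.8]
tool_rot: [-0.002, 0.6, 0.8, 0.0]
wrist_force: [-3.4, 8.8, -3.1]
grip_width: 55.4
finger_force: 30.0
```

Run:
```python
from h import *
im=get_image("wrist");p=camera_params("wrist"); cv2.imwrite("pics/w3.png",im[150:350,200:440][:,:,::-1])
s=state();print(s["tool_pos"],s["wrist_force"],s["ft_torque"])
```

```text
[554.02586838 -45.64612781  32.82142488] [-2.70251411  8.03282631 -3.62873678] [1.72832768 0.6614511  0.00174021]
```

View pics/w3.png

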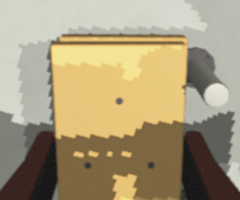

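Request:
apply_moves:
  steps: [0.02,0,0.02,0,0,0,0.03,0,0.04,0,0,0,0.03,0,0.06,0,0,0,0.03,0,0.06,0,0,0,0.03,0,0.06,0,0,0,0.03,0,0.06,0,0,0,0.03,0,0.06,0,0,0,0.03,0,0.06,0,0,0,0.03,0,0.06,0,0,0,0.03,0,0.06,0,0,0]
  fingers: 0

```text
time: 11.8
tool_pos: [554.2, -45.6, 31.4]
tool_rot: [-0.001, 0.6, 0.8, 0.0]
wrist_force: [-4.2, 5.4, 5.4]
grip_width: 55.6
finger_force: 30.0
```

Request:
apply_moves:
  steps: [0,0,0,0,0,0,0,0,0,0,0,0,0,0,0,0,0,0,0,0.02,0,0,0,0,0,0.04,0,0,0,0,0,0.07,0,0,0,0,0,0.1,0,0,0,0,0,0.13,0,0,0,0,0,0.15,0,0,0,0,0,0.15,0,0,0,0]
  fingers: 0.72

```text
time: 13.05
tool_pos: [558.2, -45.9, 30.2]
tool_rot: [-0.002, 0.601, 0.799, -0.001]
wrist_force: [-5.2, -1.7, 4.5]
grip_width: 62.9
finger_force: 2.9
```

Request:
apply_moves:
  steps: [0,0,-0.03,0,0,0,0,0,-0.06,0,0,0,0,0.02,-0.06,0,0,0,0,0.04,-0.06,0,0,0,0,0.06,-0.06,0,0,0,0,0.06,-0.06,0,0,0,0,0.06,-0.06,0,0,0,0,0.06,-0.06,0,0,0,0,0.06,-0.06,0,0,0,0,0.06,-0.06,0,0,0]
  fingers: 0.72

```text
time: 14.3
tool_pos: [560.8, -45.1, 32.9]
tool_rot: [-0.001, 0.601, 0.799, -0.001]
wrist_force: [-7.3, -1.5, 4.4]
grip_width: 63.2
finger_force: 3.6
```

Run:
```python
from h import *
im=get_image("wrist");p=camera_params("wrist"); cv2.imwrite("pics/w4.png",cv2.resize(im[170:310,220:440],(660,420),interpolation=cv2.INTER_CUBIC)[:,:,::-1])
s=state();print(s["tool_pos"],s["wrist_force"],s["ft_torque"])
```

```text
[560.76968599 -45.13877485  32.87881879] [-6.76810706 -2.40070002  4.78626005] [-0.33676776  1.75855199 -0.03162651]
```

View pics/w4.png

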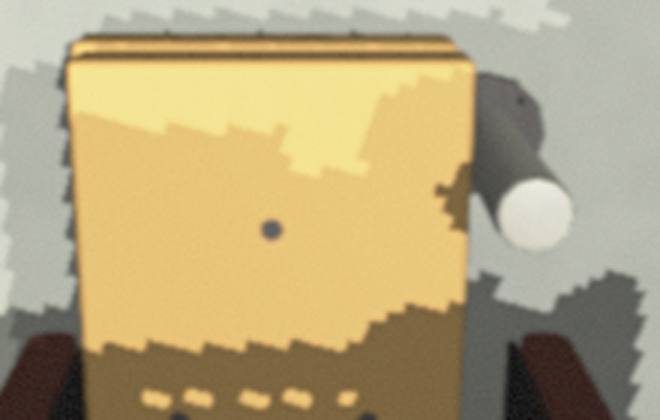

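Request:
apply_moves:
  steps: [0,0.02,0,0,0,0,0,0.03,0,0,0,0,0,0.04,0,0,0,0,0,0.05,0,0,0,0,0,0.06,0,0,0,0,0,0.06,0,0,0,0,0,0.06,0,0,0,0,0,0.06,0,0,0,0,0,0.06,0,0,0,0,0,0.06,0,0,0,0]
  fingers: 0.72

```text
time: 15.6
tool_pos: [560.9, -45.1, 32.7]
tool_rot: [-0.003, 0.601, 0.799, -0.003]
wrist_force: [-11.7, -2.8, 9.1]
grip_width: 63.5
finger_force: 6.2
```

Run:
```python
from h import *
p=camera_params("wrist")
im=get_image("wrist"); a=np.radians(106.2);yj=np.array([np.cos(a),np.sin(a)]);xj=np.array([yj[1],-yj[0]])
cv2.imwrite("pics/w5.png",cv2.resize(im[170:310,220:440],(660,420),interpolation=cv2.INTER_CUBIC)[:,:,::-1])
s=state();print(s["tool_pos"],s["wrist_force"],s["ft_torque"])
g=cv2.cvtColor(im,cv2.COLOR_RGB2HSV)
# from the previous view (tool at 560.8): top edge upper blank & lower
m=brass(im,smin=100,vmin=60)
for r in (200,220,240): 
    c=np.where(m[r,250:420])[0]+250; 
    w=cast(p,[[c[0],r],[c[-1]+1,r]],40)[:,:2]-[557,-45.8]; print(r,c[0],c[-1],w@xj,w@yj)
```

```text
[560.87364104 -45.13624849  32.70883147] [-12.10064919  -3.03556093   9.50700722] [-0.74087694  3.10727847 -0.03457751]
200 250 377 [-23.86015065  28.52346511] [48.90149924 48.97106037]
220 250 377 [-24.30113464  28.8968141 ] [40.46753055 40.55792174]
240 250 374 [-24.75606105  28.01836558] [31.7669083  31.87678994]
```

View pics/w5.png

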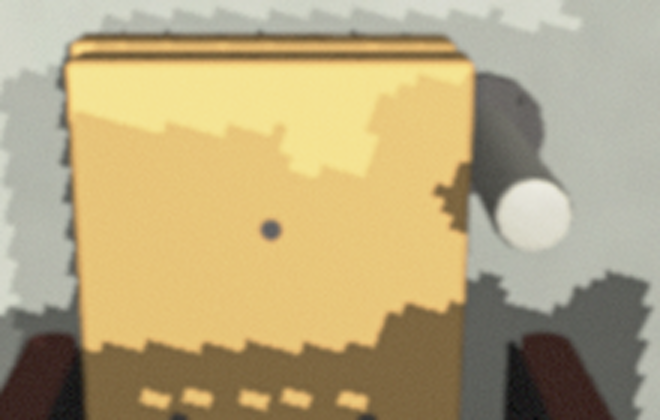

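Row and force evidence shows the second blank touching both side pins (12 N, no further travel). In y it stopped against the end pin at 9 N. Backing off and going for blank b.

Request:
apply_moves:
  steps: [0,-0.05,0,0,0,0,0,-0.13,0,0,0,0,0,-0.15,0,0,0,0,0,-0.15,0,0,0,0,0,-0.15,-0.2,0,0,0,0,-0.15,-0.6,0,0,0,0,-0.15,-1.0,0,0,0,0,-0.15,-1.5,0,0,0,0,-0.15,-1.7,0,0,0,0,-0.15,-1.7,0,0,0]
  fingers: 0.72

```text
time: 16.9
tool_pos: [559.7, -45.6, 101.9]
tool_rot: [0.001, 0.6, 0.8, 0.001]
wrist_force: [0.2, -0.6, -0.1]
grip_width: 63.3
finger_force: 0.0
```

Run:
```python
from h import *
im=get_image("wrist");p=camera_params("wrist"); a=np.radians(106.2);yj=np.array([np.cos(a),np.sin(a)]);xj=np.array([yj[1],-yj[0]])
for b in blanks(p,im,40,smin=100,vmin=60): print(*b, (b[1]-[557,-45.8])@xj,(b[1]-[557,-45.8])@yj)
print(state()["tool_pos"])
go([446.8,215.5,60],84.5)
```

```text
[431. 472.] [ 686.7 -181.4] [ 20.9 313.4] 16.2 0.659 86.71889705338006 -166.40097023108154
[480. 399.] [ 696.  -116.1] [19.2 66.9] 118.7 0.512 113.86774755453726 -106.28840984254197
[159. 399.] [ 482.9 -177.7] [19.8 67. ] 93.5 0.515 -107.95668899523585 -105.98949618328186
[314. 248.] [556.7 -44.4] [ 55.6 109. ] 106.3 0.973 0.10249944275188139 1.428108491759475
[559.20969523 -45.62257892 101.26883805]
t 16.95 pos [559.2 -45.6 101.3] ROW [ 7.053 -0.879  1.031] [ 6.000e-03 -1.000e-03  4.339e+00] rows>= 4.6
```

Request:
apply_moves:
  steps: [0.8,-0.1,0,0,0,0.4,1.8,-0.22,0,0,0,1.0,2.9,-0.36,0,0,0,1.7,4.0,-0.5,0.2,0,0,2.4,5.1,-0.63,0.5,0,0,3.1,6.2,-0.77,0.8,0,0,3.8,7.05,-0.88,1.03,0,0,4.34,7.05,-0.88,1.03,0,0,4.34,7.05,-0.88,1.03,0,0,4.34,7.05,-0.88,1.03,0,0,4.34]
  fingers: 1

```text
time: 18.2
tool_pos: [447.4, 213.9, 60.0]
tool_rot: [0.0, 0.741, 0.672, -0.0]
wrist_force: [-0.2, -1.0, 1.1]
grip_width: 87.9
finger_force: 0.0
```

Run:
```python
from h import *
im=get_image("wrist");p=camera_params("wrist")
for b in blanks(p,im,10,smin=100,vmin=60): print(*b)
go([446.5,215.5,2.5],84.5)
```

```text
[468. 472.] [536.5  50.6] [ 19.  249.2] 174.3 0.659
[539. 399.] [582.7 103.9] [23.5 65.4] 101.9 0.494
[ 99. 399.] [294.9 132.3] [23.2 66.4] 66.8 0.501
[314. 255.] [445.1 214.7] [ 55.8 108.2] 84.6 0.975
t 18.25 pos [447.4 214.1  60.1] ROW [ 0.034 -0.027  1.439] [ 0.005  0.001 -0.026] rows>= 0.9
```

Request:
apply_moves:
  steps: [0.02,-0.04,0.5,0,0,0,0.02,-0.04,1.0,0,0,0,0.02,-0.04,1.3,0,0,0,0.02,-0.04,1.44,0,0,0,0.02,-0.04,1.44,0,0,0,0.02,-0.04,1.44,0,0,0,0.02,-0.04,1.44,0,0,0,0.02,-0.04,1.44,0,0,0,0.02,-0.04,1.44,0,0,0,0.02,-0.04,1.44,0,0,0]
  fingers: 1

```text
time: 19.5
tool_pos: [445.2, 216.3, 2.3]
tool_rot: [-0.0, 0.74, 0.672, 0.0]
wrist_force: [-0.5, 0.2, -0.8]
grip_width: 87.8
finger_force: 0.0
```

Request:
apply_moves:
  steps: [0,0,0,0,0,0,0,0,0,0,0,0,0,0,0,0,0,0,0,0,0,0,0,0,0,0,0,0,0,0,0,0,0,0,0,0,0,0,0,0,0,0,0,0,0,0,0,0,0,0,0,0,0,0,0,0,0,0,0,0]
  fingers: 0

```text
time: 20.75
tool_pos: [445.0, 216.2, 2.2]
tool_rot: [-0.0, 0.74, 0.672, -0.0]
wrist_force: [-2.0, 0.1, 0.8]
grip_width: 55.8
finger_force: 30.0
```

Run:
```python
from h import *
go([553.2,-40.5,90],106.2)
```

```text
t 20.75 pos [445.  216.2   2.2] ROW [-6.129  3.308 -2.195] [-5.000e-03  1.000e-03 -4.341e+00] rows>= 4.7
```

Request:
apply_moves:
  steps: [0,0,-0.7,0,0,0,0,0,-1.6,0,0,0,-0.8,0.43,-2.2,0,0,-0.6,-1.8,0.97,-2.2,0,0,-1.3,-2.8,1.51,-2.2,0,0,-2.0,-3.8,2.05,-2.2,0,0,-2.8,-4.8,2.59,-2.2,0,0,-3.5,-5.7,3.08,-2.2,0,0,-4.1,-6.13,3.31,-2.2,0,0,-4.34,-6.13,3.31,-2.2,0,0,-4.34]
  fingers: 0

```text
time: 22.0
tool_pos: [553.1, -43.0, 89.4]
tool_rot: [0.0, 0.602, 0.798, -0.001]
wrist_force: [-0.6, 0.8, -7.0]
grip_width: 55.5
finger_force: 30.0
```

Run:
```python
from h import *
p=camera_params("wrist"); im=get_image("wrist")
a=np.radians(106.2);yj=np.array([np.cos(a),np.sin(a)]);xj=np.array([yj[1],-yj[0]])
# edge strength down column 319 and brass extents along rows
m=brass(im,smin=100,vmin=60); print("brass top rows",[np.where(m[100:350,c])[0][0]+100 for c in (290,305,319,335,350)])
g=cv2.cvtColor(im,cv2.COLOR_RGB2GRAY)[150:225,290:350].mean(1); print(g.round().astype(int))
c=np.where(m[215,150:480])[0]+150; w=cast(p,[[c[0],215],[c[-1]+1,215]],98)[:,:2]-[557,-45.8]; print(c[0],c[-1],w@xj,w@yj)
cv2.imwrite("pics/w6.png",im[:,:,::-1])
go([553.2,-40.5,90],106.2)
```

```text
brass top rows [np.int64(175), np.int64(175), np.int64(175), np.int64(175), np.int64(175)]
[215 215 214 210 204 199 198 197 197 197 197 195 192 188 185 184 184 184
 185 185 185 182 169 147 134 148 161 151 135 148 179 197 204 205 206 206
 206 206 206 205 189 138  98 106 148 194 217 223 225 224 224 223 223 222
 222 222 222 222 222 221 221 219 217 214 212 210 209 209 209 209 209 209
 209 209 208]
252 385 [-29.86530656  25.09933494] [47.35716139 47.2116576 ]
t 22.05 pos [552.7 -41.   89.4] ROW [ 0.009  0.016 -0.016] [-0.019 -0.003 -0.023] rows>= 0.0
```

Run:
```python
from h import *
p=camera_params("wrist")
a=np.radians(106.2);yj=np.array([np.cos(a),np.sin(a)])
for r,z in((194.5,97),(179.5,40),(193,97)): print((cast(p,[[319,r]],z)[0,:2]-[557,-45.8])@yj)
```

```text
57.52273757455818
55.49525001933185
58.13743601765802
```

Request:
apply_moves:
  steps: [0.02,0,0.2,0,0,0,0.02,0,0.5,0,0,0,0.02,0,0.8,0,0,0,0.02,0,1.0,0,0,0,0.02,0,1.1,0,0,0,0.02,0,1.13,0,0,0,0.02,0,1.15,0,0,0,0.02,0,1.15,0,0,0,0.02,0,1.15,0,0,0,0.02,0,1.15,0,0,0]
  fingers: 0

```text
time: 23.3
tool_pos: [553.3, -39.7, 44.4]
tool_rot: [0.0, 0.6, 0.8, 0.0]
wrist_force: [-0.2, -0.1, -6.2]
grip_width: 55.7
finger_force: 30.0
```

Request:
apply_moves:
  steps: [-0.02,0,0,0,0,0,-0.04,0,0,0,0,0,-0.06,0,0,0,0,0,-0.08,0,0,0,0,0,-0.1,0,0,0,0,0,-0.12,0,0,0,0,0,-0.14,0,0,0,0,0,-0.16,0,0,0,0,0,-0.16,0,0,0,0,0,-0.16,0,0,0,0,0]
  fingers: 0

```text
time: 24.55
tool_pos: [554.8, -45.3, 44.2]
tool_rot: [-0.0, 0.6, 0.8, 0.0]
wrist_force: [-0.1, 2.6, -6.6]
grip_width: 55.7
finger_force: 30.0
```

Request:
apply_moves:
  steps: [-0.02,0,0,0,0,0,-0.04,0,0,0,0,0,-0.06,0,0,0,0,0,-0.06,0,0,0,0,0,-0.06,0,0,0,0,0,-0.06,0,0,0,0,0,-0.06,0,0,0,0,0,-0.06,0,0,0,0,0,-0.06,0,0,0,0,0,-0.06,0,0,0,0,0]
  fingers: 0

```text
time: 25.8
tool_pos: [554.8, -45.5, 44.0]
tool_rot: [-0.002, 0.6, 0.8, 0.0]
wrist_force: [-4.3, 9.2, -3.6]
grip_width: 55.9
finger_force: 30.0
```

Request:
apply_moves:
  steps: [0.01,0,0.02,0,0,0,0.01,0,0.04,0,0,0,0.01,0,0.06,0,0,0,0.01,0,0.07,0,0,0,0.01,0,0.07,0,0,0,0.01,0,0.07,0,0,0,0.01,0,0.07,0,0,0,0.01,0,0.07,0,0,0,0.01,0,0.07,0,0,0,0.01,0,0.07,0,0,0]
  fingers: 0

```text
time: 27.05
tool_pos: [555.0, -45.5, 42.3]
tool_rot: [-0.001, 0.6, 0.8, 0.001]
wrist_force: [-6.7, 7.0, 6.4]
grip_width: 56.1
finger_force: 30.0
```

Request:
apply_moves:
  steps: [0,0,0,0,0,0,0,0,0,0,0,0,0,0,0,0,0,0,0,0.03,-0.03,0,0,0,0,0.06,-0.05,0,0,0,0,0.09,-0.05,0,0,0,0,0.11,-0.05,0,0,0,0,0.13,-0.05,0,0,0,0,0.15,-0.05,0,0,0,0,0.15,-0.05,0,0,0]
  fingers: 0.72

```text
time: 28.3
tool_pos: [559.3, -46.8, 43.0]
tool_rot: [-0.001, 0.601, 0.799, -0.001]
wrist_force: [-6.0, -2.6, 4.1]
grip_width: 63.5
finger_force: 3.2
```

Request:
apply_moves:
  steps: [0,0.02,0,0,0,0,0,0.03,0,0,0,0,0,0.04,0,0,0,0,0,0.05,0,0,0,0,0,0.06,0,0,0,0,0,0.06,0,0,0,0,0,0.06,0,0,0,0,0,0.06,0,0,0,0,0,0.06,0,0,0,0,0,0.06,0,0,0,0]
  fingers: 0.72

```text
time: 29.55
tool_pos: [560.0, -46.5, 42.9]
tool_rot: [-0.003, 0.601, 0.799, -0.002]
wrist_force: [-8.9, -1.1, 8.7]
grip_width: 62.6
finger_force: 4.9
```

Request:
apply_moves:
  steps: [0,0.02,0,0,0,0,0,0.03,0,0,0,0,0,0.04,0,0,0,0,0,0.05,0,0,0,0,0,0.05,0,0,0,0,0,0.05,0,0,0,0,0,0.05,0,0,0,0,0,0.05,0,0,0,0,0,0.05,0,0,0,0,0,0.05,0,0,0,0]
  fingers: 0.72

```text
time: 30.8
tool_pos: [561.1, -46.1, 42.8]
tool_rot: [-0.003, 0.601, 0.799, -0.003]
wrist_force: [-11.3, -2.9, 9.4]
grip_width: 63.2
finger_force: 5.8
```

Request:
apply_moves:
  steps: [0,-0.05,0,0,0,0,0,-0.15,0,0,0,0,0,-0.2,0,0,0,0,0,-0.2,0,0,0,0,0,-0.2,-0.2,0,0,0,0,-0.2,-0.6,0,0,0,0,-0.2,-1.0,0,0,0,0,-0.2,-1.5,0,0,0,0,-0.2,-2.0,0,0,0,0,-0.2,-2.0,0,0,0]
  fingers: 0.72

```text
time: 32.05
tool_pos: [559.4, -47.2, 125.8]
tool_rot: [0.002, 0.601, 0.8, 0.001]
wrist_force: [1.2, -0.3, -0.2]
grip_width: 63.2
finger_force: 0.0
```

Run:
```python
from h import *
im=get_image("wrist");p=camera_params("wrist"); a=np.radians(106.2);yj=np.array([np.cos(a),np.sin(a)]);xj=np.array([yj[1],-yj[0]])
for b in blanks(p,im,50,smin=100,vmin=60): print(*b, (b[1]-[557,-45.8])@xj,(b[1]-[557,-45.8])@yj)
s=state();print(s["tool_pos"])
c=cv2.cvtColor(im,cv2.COLOR_RGB2HSV)
cv2.imwrite("pics/w7.png",im[:,:,::-1])
p=camera_params("top");im=get_image("top")
h=cv2.cvtColor(im,cv2.COLOR_RGB2HSV); m=cv2.inRange(h,(0,180,120),(6,255,255))|cv2.inRange(h,(174,180,120),(180,255,255))
for q in cv2.findContours(m,cv2.RETR_EXTERNAL,cv2.CHAIN_APPROX_NONE)[0]:
    if cv2.contourArea(q)>15: print("red",q[:,0].min(0),q[:,0].max(0))
p=camera_params("scene");im=get_image("scene")
h=cv2.cvtColor(im,cv2.COLOR_RGB2HSV); m=cv2.inRange(h,(0,180,120),(6,255,255))|cv2.inRange(h,(174,180,120),(180,255,255))
for q in cv2.findContours(m,cv2.RETR_EXTERNAL,cv2.CHAIN_APPROX_NONE)[0]:
    if cv2.contourArea(q)>15: print("red s",q[:,0].min(0),q[:,0].max(0))
```

```text
[431. 472.] [ 695.7 -196.2] [ 21.2 332.7] 16.0 0.688 91.23247185509194 -183.12423673345333
[480. 399.] [ 705.  -126.3] [20.  70.6] 118.9 0.516 119.66468144402961 -118.59432539079987
[159. 399.] [ 479.2 -191.3] [21.  70.4] 93.5 0.52 -115.30405467437404 -118.01722321614317
[315. 239.] [556.  -44.1] [ 55.4 109.7] 106.2 0.971 -0.4860088054102544 1.9114903716900284
[ 9. 19.] [359.2  33.8] [10.2 21.1] 92.7 0.847 -167.7383989861767 131.62381815444422
[558.55104122 -47.06036234 124.57507556]
red [460 163] [466 168]
red s [165 106] [180 129]
red s [110  79] [117  87]
red s [65 53] [98 80]
```

The pile measures square and in place. Next, the hold-down angle from the red handle.

```bash
cat >> h.py <<'E'
A=np.radians(106.2);YJ=np.array([np.cos(A),np.sin(A)]);XJ=np.array([YJ[1],-YJ[0]]); SEAT=np.array([556.9,-45.0])
def arm(th,l=150,h=12,x=0):
    y=-97+l*np.cos(th)-h*np.sin(th); z=82+l*np.sin(th)+h*np.cos(th)
    return np.r_[SEAT+x*XJ+y*YJ,z]
E
python3 - <<'E'
from h import *
ps,pt=camera_params("scene"),camera_params("top")
for th in (1.75,1.8,1.85,1.9,1.95,2.0):
    print(th,[proj(ps,arm(th,l)).round(0)[0] for l in(130,150,177)],[proj(pt,arm(th,l)).round(0)[0] for l in(150,177)],arm(th).round(1))
im=cv2.imread("pics/s1.png"); cv2.imwrite("pics/c2.png",np.hstack([cv2.resize(im[90:220,140:260],(480,520),interpolation=cv2.INTER_CUBIC)]))
E
```

```text
1.75 [array([181., 125.]), array([178., 117.]), array([174., 106.])] [array([451., 172.]), array([456., 167.])] [ 594.7 -175.2  227.5]
1.8 [array([180., 124.]), array([176., 117.]), array([171., 106.])] [array([454., 171.]), array([459., 166.])] [ 596.7 -182.1  225.4]
1.85 [array([178., 124.]), array([174., 116.]), array([169., 105.])] [array([456., 170.]), array([462., 166.])] [ 598.7 -188.9  222.9]
1.9 [array([177., 124.]), array([173., 116.]), array([167., 105.])] [array([458., 170.]), array([464., 165.])] [ 600.7 -195.6  220.1]
1.95 [array([175., 124.]), array([171., 116.]), array([165., 105.])] [array([460., 169.]), array([467., 165.])] [ 602.6 -202.2  216.9]
2.0 [array([174., 124.]), array([170., 116.]), array([163., 106.])] [array([462., 169.]), array([469., 164.])] [ 604.4 -208.6  213.4]
```

View pics/c2.png

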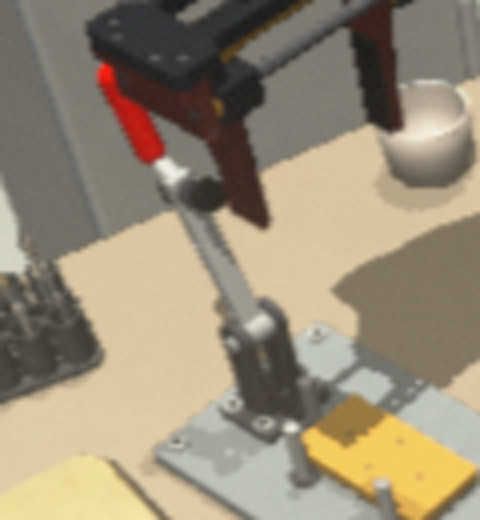

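The red handle runs from its tip at about (167,109) to (178,130) in scene pixels, which gives θ ≈ 1.88.

Run:
```python
from h import *
t=arm(1.88,155); print(t)
go([t[0],t[1],275],106.2)
```

```text
[ 600.31030212 -194.41923995  225.99770806]
t 32.2 pos [557.5 -47.  123.2] ROW [-3.836e+00 -2.000e-03 -3.796e+00] [-0.005 -0.002 -0.   ] rows>= 3.5
```

Request:
apply_moves:
  steps: [0,0,-1.0,0,0,0,0,0,-2.2,0,0,0,0,0,-3.4,0,0,0,-0.6,0,-3.8,0,0,0,-1.6,0,-3.8,0,0,0,-2.6,0,-3.8,0,0,0,-3.4,0,-3.8,0,0,0,-3.84,0,-3.8,0,0,0,-3.84,0,-3.8,0,0,0,-3.84,0,-3.8,0,0,0]
  fingers: 0.7

```text
time: 33.45
tool_pos: [600.7, -192.9, 275.1]
tool_rot: [-0.001, 0.6, 0.8, 0.0]
wrist_force: [0.5, 0.2, 0.1]
grip_width: 61.3
finger_force: 0.0
```

Run:
```python
from h import *
p=camera_params("wrist");im=get_image("wrist")
h=cv2.cvtColor(im,cv2.COLOR_RGB2HSV); m=cv2.inRange(h,(0,180,120),(6,255,255))|cv2.inRange(h,(174,180,120),(180,255,255))
for q in cv2.findContours(m,cv2.RETR_EXTERNAL,cv2.CHAIN_APPROX_NONE)[0]:
    if cv2.contourArea(q)>15: print("red",q[:,0].min(0),q[:,0].max(0))
print([proj(p,arm(1.88,l)).round(0) for l in(120,150,177)])
t=arm(1.88,153); go([t[0],t[1],t[2]-19],106.2)
```

```text
red [308 298] [321 305]
red [309 278] [318 284]
red [310 231] [330 250]
[array([[317., 234.]]), array([[317., 261.]]), array([[317., 292.]])]
t 33.5 pos [ 600.8 -192.8  275.3] ROW [-0.023 -0.023  1.754] [-0.    -0.012  0.023] rows>= 1.1
```

Request:
apply_moves:
  steps: [-0.02,-0.02,0.3,0,0,0,-0.02,-0.02,0.7,0,0,0,-0.02,-0.02,1.1,0,0,0,-0.02,-0.02,1.5,0,0,0,-0.02,-0.02,1.75,0,0,0,-0.02,-0.02,1.75,0,0,0,-0.02,-0.02,1.75,0,0,0,-0.02,-0.02,1.75,0,0,0,-0.02,-0.02,1.75,0,0,0,-0.02,-0.02,1.75,0,0,0]
  fingers: 0.7

```text
time: 34.75
tool_pos: [600.3, -195.6, 205.7]
tool_rot: [0.0, 0.6, 0.8, 0.0]
wrist_force: [-0.7, 0.4, 0.1]
grip_width: 61.2
finger_force: 0.0
```

Request:
apply_moves:
  steps: [0,0,0,0,0,0,0,0,0,0,0,0,0,0,0,0,0,0,0,0,0,0,0,0,0,0,0,0,0,0,0,0,0,0,0,0,0,0,0,0,0,0,0,0,0,0,0,0,0,0,0,0,0,0,0,0,0,0,0,0]
  fingers: 0

```text
time: 36.0
tool_pos: [600.9, -195.2, 205.5]
tool_rot: [0.001, 0.6, 0.8, 0.0]
wrist_force: [5.0, 1.2, -2.6]
grip_width: 17.8
finger_force: 30.0
```

Run:
```python
from h import *
s=state(); print(s["tool_pos"],s["wrist_force"],s["grip_width"])
g=s["tool_pos"]+[0,0,19]; y=(g[:2]-SEAT)@YJ; x=(g[:2]-SEAT)@XJ; z=g[2]
r=np.hypot(y+97,z-82); f0=np.arctan2(z-82,y+97); print("x",x,"r",r,"phi",f0, "theta",f0-np.arctan2(12,153))
fe=np.arctan2(12,153)   # level
for f in np.linspace(f0,fe,21)[1:]:
    print(f.round(2),((-97+r*np.cos(f)-y)/40).round(2),(-(82+r*np.sin(f)-z)/40).round(2))
```

```text
[ 600.9364792  -195.23439053  205.5461859 ] [ 4.96227051  1.15290786 -2.644819  ] 17.751906258561792
x 0.3738941384663903 r 154.4869053495093 phi 1.9665475191134763 theta 1.8882763785921983
1.87 0.34 -0.12
1.78 0.7 -0.22
1.68 1.06 -0.27
1.59 1.42 -0.3
1.49 1.78 -0.29
1.4 2.15 -0.24
1.31 2.5 -0.16
1.21 2.85 -0.05
1.12 3.18 0.09
1.02 3.5 0.27
0.93 3.8 0.47
0.83 4.09 0.7
0.74 4.34 0.96
0.64 4.58 1.24
0.55 4.78 1.54
0.46 4.96 1.86
0.36 5.1 2.2
0.27 5.21 2.54
0.17 5.29 2.9
0.08 5.34 3.26
```

Request:
apply_moves:
  steps: [0.34,0,-0.12,0,0,0,0.7,0,-0.22,0,0,0,1.06,0,-0.27,0,0,0,1.42,0,-0.3,0,0,0,1.78,0,-0.29,0,0,0,2.15,0,-0.24,0,0,0,2.5,0,-0.16,0,0,0,2.85,0,-0.05,0,0,0,3.18,0,0.09,0,0,0,3.5,0,0.27,0,0,0]
  fingers: 0

```text
time: 37.25
tool_pos: [560.7, -60.3, 194.1]
tool_rot: [-0.0, 0.6, 0.8, -0.0]
wrist_force: [0.1, -0.3, -1.3]
grip_width: 0.4
finger_force: 0.0
```

Request:
apply_moves:
  steps: [0,0,0,0,0,0,0.3,0,0.2,0,0,0,0.59,0,0.43,0,0,0,0.84,0,0.69,0,0,0,1.08,0,0.97,0,0,0,1.28,0,1.27,0,0,0,1.46,0,1.59,0,0,0,1.6,0,1.93,0,0,0,1.71,0,2.27,0,0,0,1.71,0,2.27,0,0,0]
  fingers: 0

```text
time: 38.5
tool_pos: [541.1, 4.7, 102.6]
tool_rot: [-0.001, 0.6, 0.8, -0.001]
wrist_force: [0.2, 0.0, -0.6]
grip_width: 0.4
finger_force: 0.0
```

Run:
```python
from h import *
s=state(); print(s["time"],s["tool_pos"],s["wrist_force"],s["grip_width"])
g=s["tool_pos"]+[0,0,19]; y=(g[:2]-SEAT)@YJ; x=(g[:2]-SEAT)@XJ; z=g[2]
r=np.hypot(y+97,z-82); f=np.arctan2(z-82,y+97); print("x",x,"r",r,"theta",f-np.arctan2(12,153))
for t in(.15,.05,0): fe=t+np.arctan2(12,153); print(t,(-97+r*np.cos(fe)-y)/40,-(82+r*np.sin(fe)-z)/40)
```

```text
38.5 [541.13091681   4.73033447 102.56771935] [ 0.15851388  0.00327592 -0.58967842] 0.36069675570856585
x -1.2686300002380761 r 154.31418019776805 theta 0.18103518725220152
0.15 0.028899209448224817 0.11618423000591456
0.05 0.0972814172133825 0.4956974754452549
0 0.11716420853923726 0.6875425356482008
```

The handle slipped out of the fingers. I need to find the arm again.

Run:
```python
from h import *
for n in("scene","top","wrist"):
    p=camera_params(n);im=get_image(n); cv2.imwrite(f"pics/{n}9.png",im[:,:,::-1])
    h=cv2.cvtColor(im,cv2.COLOR_RGB2HSV); m=cv2.inRange(h,(0,180,100),(6,255,255))|cv2.inRange(h,(174,180,100),(180,255,255))
    for q in cv2.findContours(m,cv2.RETR_EXTERNAL,cv2.CHAIN_APPROX_NONE)[0]:
        if cv2.contourArea(q)>8: print(n,"red",q[:,0].min(0),q[:,0].max(0),q[:,0].mean(0).round())
    for t in (0,.4,.8,1.2,1.4,1.6,1.7,1.8,1.9,2.0): print(t,*[proj(p,arm(t,l)).round(0)[0] for l in(125,177)])
```

```text
scene red [184 112] [193 134] [189. 123.]
scene red [111  79] [116  85] [113.  82.]
scene red [65 53] [99 81] [81. 68.]
0 [240. 190.] [256. 200.]
0.4 [232. 172.] [246. 175.]
0.8 [219. 154.] [228. 147.]
1.2 [203. 138.] [204. 123.]
1.4 [195. 132.] [192. 115.]
1.6 [187. 128.] [181. 109.]
1.7 [184. 127.] [176. 107.]
1.8 [181. 126.] [171. 106.]
1.9 [178. 126.] [167. 105.]
2.0 [175. 126.] [163. 106.]
top red [437 171] [442 176] [439. 174.]
0 [384. 207.] [366. 214.]
0.4 [391. 201.] [376. 205.]
0.8 [405. 193.] [395. 193.]
1.2 [423. 184.] [420. 181.]
1.4 [432. 180.] [434. 175.]
1.6 [441. 177.] [447. 170.]
1.7 [445. 176.] [453. 168.]
1.8 [449. 175.] [459. 166.]
1.9 [452. 174.] [464. 165.]
2.0 [456. 173.] [469. 164.]
0 [319. 335.] [319. 237.]
0.4 [319. 431.] [319. 356.]
0.8 [319. 599.] [319. 693.]
1.2 [319. 788.] [ 319. 1199.]
1.4 [319. 853.] [ 319. 1350.]
1.6 [319. 887.] [ 319. 1371.]
1.7 [319. 891.] [ 319. 1343.]
1.8 [319. 889.] [ 319. 1298.]
1.9 [319. 880.] [ 319. 1244.]
2.0 [319. 866.] [ 319. 1184.]
```

The arm is now near θ ≈ 1.5. I'll push it from behind with shut fingers: rise, pass over it, go down behind the handle, then push it along +y.

Request:
apply_moves:
  steps: [0,0.03,-1.2,0,0,0,0,0.03,-2.4,0,0,0,0,0.03,-3.6,0,0,0,0,0.03,-4.7,0,0,0,-0.5,0.03,-4.8,0,0,0,-1.6,0.03,-4.8,0,0,0,-2.7,0.03,-4.8,0,0,0,-3.8,0.03,-4.8,0,0,0,-4.6,0.03,-4.8,0,0,0,-4.6,0.03,-4.8,0,0,0]
  fingers: 0

```text
time: 39.9
tool_pos: [594.3, -175.4, 296.3]
tool_rot: [0.001, 0.603, 0.798, -0.0]
wrist_force: [0.3, -0.9, -0.1]
grip_width: 0.7
finger_force: 0.0
```

```bash
cat >> h.py <<'E'
def jig():
    s=state(); d=s["tool_pos"][:2]-SEAT; return np.round([d@XJ,d@YJ,s["tool_pos"][2]],1)
def red():
    for n in("scene","top"):
        im=get_image(n); h=cv2.cvtColor(im,cv2.COLOR_RGB2HSV); m=cv2.inRange(h,(0,180,100),(6,255,255))|cv2.inRange(h,(174,180,100),(180,255,255))
        for q in cv2.findContours(m,cv2.RETR_EXTERNAL,cv2.CHAIN_APPROX_NONE)[0]:
            c=q[:,0].mean(0)
            if len(q)>5 and (150<c[0]<270 and 90<c[1]<230 if n=="scene" else 350<c[0]<480 and 150<c[1]<230): print(n,"red",q[:,0].min(0),q[:,0].max(0),c.round())
E
python3 - <<'E'
from h import *
print(jig()); red()
E
```

```text
[  -0.5 -135.7  296.3]
scene red [184 112] [193 134] [189. 123.]
top red [437 171] [441 176] [439. 174.]
```

Request:
apply_moves:
  steps: [0,0.01,0.6,0,0,0,0,0.01,1.3,0,0,0,0,0.01,1.9,0,0,0,0,0.01,2.03,0,0,0,0,0.01,2.03,0,0,0,0.2,0.01,2.03,0,0,0,0.4,0.01,2.03,0,0,0,0.6,0.01,2.03,0,0,0,0.8,0.01,2.03,0,0,0,1.0,0.01,2.03,0,0,0]
  fingers: 0

```text
time: 41.25
tool_pos: [583.5, -132.6, 214.6]
tool_rot: [-0.0, 0.6, 0.8, 0.0]
wrist_force: [0.5, -1.0, -0.6]
grip_width: 0.6
finger_force: 0.2
```

Run:
```python
from h import *
print(jig(),state()["wrist_force"]); red()
```

```text
[  1.1 -91.6 214.6] [ 0.51325468 -0.95217035 -0.58935074]
scene red [194 119] [201 139] [197. 128.]
top red [424 177] [429 181] [426. 179.]
```

Request:
apply_moves:
  steps: [0.22,0,0,0,0,0,0.44,0,0,0,0,0,0.66,0,0,0,0,0,0.88,0,0.02,0,0,0,1.1,0,0.05,0,0,0,1.32,0,0.1,0,0,0,1.54,0,0.15,0,0,0,1.76,0,0.2,0,0,0,1.98,0,0.25,0,0,0,2.1,0,0.3,0,0,0]
  fingers: 0

```text
time: 42.6
tool_pos: [560.2, -51.9, 202.5]
tool_rot: [-0.0, 0.6, 0.8, 0.0]
wrist_force: [0.0, 0.2, -0.5]
grip_width: 0.5
finger_force: 0.0
```

Run:
```python
from h import *
print(jig(),state()["wrist_force"]); red()
```

```text
[  1.2  -7.6 202.5] [ 0.03449325  0.22339    -0.45312762]
scene red [236 187] [255 200] [246. 194.]
top red [368 205] [387 214] [378. 209.]
```

The arm fell level: the red is at (236–255, 187–200), as predicted for θ = 0. Now a numeric check of the pile.

Run:
```python
from h import *
p=camera_params("wrist");im=get_image("wrist"); m=brass(im,smin=100,vmin=60)
def row(y):  # brass extents in jig x along a line at jig y, top face z=50
    xs=np.arange(-45,45,.5); X=np.array([np.r_[SEAT+x*XJ+y*YJ,50] for x in xs]); uv=proj(p,X).round().astype(int)
    ok=(uv[:,1]>=0)&(uv[:,1]<480)&(uv[:,0]>=0)&(uv[:,0]<640); v=ok&(m[uv[:,1].clip(0,479),uv[:,0].clip(0,639)]>0); return (xs[v].min(),xs[v].max()) if v.any() else None
for y in(50,40,25,0,-25,-45): print(y,row(y))
for x in(-20,-15,15,20):
    ys=np.arange(30,70,.5); uv=proj(p,np.array([np.r_[SEAT+x*XJ+y*YJ,50] for y in ys])).round().astype(int); v=m[uv[:,1],uv[:,0]]>0; print("x",x,ys[v].max())
h=cv2.cvtColor(im,cv2.COLOR_RGB2HSV); r=cv2.inRange(h,(0,180,90),(6,255,255))|cv2.inRange(h,(174,180,90),(180,255,255))
yy,xx=np.where(r); print("red",xx.min(),xx.max(),yy.min(),yy.max(),[proj(p,arm(t,177)).round(1)[0] for t in(-.1,0,.1)])
pc=camera_params("scene"); print([proj(pc,arm(t,177,12)).round(1)[0] for t in(-.1,0,.1)])
for b in blanks(pc,get_image("scene"),10): print(*b)
```

```text
50 (np.float64(-27.5), np.float64(28.0))
40 (np.float64(-27.0), np.float64(28.5))
25 (np.float64(-27.5), np.float64(28.0))
0 (np.float64(-27.0), np.float64(27.5))
-25 (np.float64(-27.0), np.float64(28.5))
-45 (np.float64(-27.5), np.float64(28.0))
x -20 54.0
x -15 54.0
x 15 54.5
x 20 54.5
red 305 329 115 204 [array([317. , 110.3]), array([316.9, 110. ]), array([316.8, 112.7])]
[array([257.5, 204.9]), array([256.4, 199.6]), array([254.8, 193.8])]
[383. 326.] [483.5 419.4] [ 55.5 107.1] 88.2 0.8
[236. 204.] [549.1 -69.4] [ 68.7 130.5] 106.0 0.628
[574. 172.] [-208.  391.] [ 50.4 233.9] 7.1 0.321
```

```bash
python3 -c "
from workcell import manip
print(manip.finish_job())"
```

```text
the job is handed in; nothing more can be done
None
```

I handed in the job at about 43 s: both good blanks are on the first in the jig, the hold-down arm rests level on the pile, and the faulty blank was not moved. The arm slipped out of my grip partway, so I pushed it over from behind and it fell the last part onto the pile; the top blank still measured within about 1 mm of its place, but I could not measure the middle blank again after that.

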